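# Lock the stop collar of the bench tape dispenser

## Task

Secure the tape roll on the bench dispenser: slide the stop collar along the shaft until it is fully home against the roll's hub, and turn it so that its clamp screw squarely faces the flat milled on the shaft. Then tighten the screw onto the flat by turning its bar handle clockwise, about a fifth of a turn, until it stops; let go, and leave the other things on the table where they are.

Things in the scene. Friction and masses are not known exactly. Their poses are not given: they have to be found in the camera images.
- handle_bar (a point): Centre of the clamp screw's black bar handle, 60 mm long, 12 thick, 24 high. Own x: along the bar; y: across its 12 mm thickness (pinch it so); z: along the screw, outward from the shaft. 70 mm from the shaft axis with the screw loose, 62 mm when tight. Loose, the bar lies across the shaft; tight, nearly along it. It moves with collar and screw; below it is a 12 mm stem.
- shaft_home (a point): Fixed point on the axis of the horizontal dark shaft (40 mm diameter, axis 95 mm above the table) where the screw axis meets it when the collar is home. Own y: along the shaft toward the tape roll; z: square out of the bright milled flat (30 mm wide, all along the shaft, 13 mm from the axis), which faces up, leaning up to 0.2 rad to or from the robot. The shaft is braked.
- stand: Fixed grey dispenser, base 130 x 260 x 12 mm, with one upright behind the tape roll (100 mm diameter, 48 mm wide, near face 31 mm from shaft_home); the other shaft end is free. Origin: underside, below the shaft axis; own y along the shaft toward the roll, own x away from the robot.
- collar_slide (a joint): Position along the shaft of the plain aluminium collar (64 mm diameter, 50 mm wide, screw at its middle), m: grows toward the roll; 0.05 is the stop against the hub (home). Friction 2 N.
- collar_turn (a joint): Angle of the collar about the shaft relative to the flat, rad: 0 = the screw faces the flat squarely; positive = the screw leans from it toward the robot (the stand's -x). Range -0.5 to 1.0; stays where it is left (friction 0.1 N m).
- screw (a joint): Turn of the clamp screw, rad: 0 = loose; grows clockwise seen from outside, looking at the shaft. It feeds inward 6.5 mm per rad, bar included. On the flat its tip seats at about 1.2 (the stop); turned away from the flat it meets the round of the shaft and jams earlier. Turning takes 0.1 N m; stays where it is left.
- mug: White mug with grey dots, 82 mm diameter, 91 mm high; bystander, leave. Origin: centre of its underside.
- small_box: Small beige carton, 64x81x41 mm; bystander, leave. Origin: centre of its underside.
- marker: Marker pen with a black cap, 123 mm long, lying; bystander, leave. Origin: centre of its underside.
- stapler: Blue and black stapler, 136 mm long, 50 mm high; bystander, leave. Origin: centre of its underside.
- measure: Orange tape measure, 73 mm long, 56 mm high; bystander, leave. Origin: centre of its underside.

How it is judged:
By the outcome, as a careful person would: the job done as asked, in the order asked, and still so for the second after the job is handed in, with the robot touching nothing.
It also fails if it takes over 51 s, if anything falls off the work surface, if the arm or the gripper's body presses on something with over 40 N, if the wrist force passes 120 N, or if a joint passes its speed limit or range.

## Robot

A 6-joint arm with a two-finger parallel gripper is mounted at the origin on a cart in front of the work surface, level with it; the furniture and walls round the work are solid. World frame = base frame: x ahead of the robot, y to its left, z up, the work surface at z = 0. Lengths are in mm, angles in degrees, forces in N, time in s.
With the tool pointing down it reaches from about 350 to 850 mm from the base axis. Payload 8.1 kg.
Tool frame: the origin (TCP) lies midway between the tips of the shut fingers; the grasp point (between the pads) lies 19 mm behind it (r.grasp_offset is the distance from the TCP to the grasp point, in mm); z points along the fingers, x is the direction in which the jaws open and shut, and the axes are right-handed (so a half turn about z gives the same grasp; the last joint's range is limited). The gripper opens to 85 mm and grips with 20 to 120 N. Pads are 22 mm wide; open, the fingers measure 114 mm over their backs; the gripper's body (76 mm by 85 mm) begins 54 mm behind the grasp point. The pads swing forward as they close: fully open they stand 13 mm farther back than shut.
Start: joints at [64.893, 7.471, 85.268, -0, 87.261, -4.893], TCP at [207.295, 563.058, 231.292] pointing down, gripper open.
Joint ranges: [-169.43, 169.43], [-51.17, 129.36], [1.28, 143.12], [-76.62, 256.62], [0, 156.53], [-152.29, 152.29]. Speed limits (degrees/s): [136.94, 136.94, 159.86, 180, 180, 180].

## Interface

Orientations are given as [roll, pitch, yaw] about the fixed x, y, z axes, in that order (R = Rz(yaw) Ry(pitch) Rx(roll)).
In Python, from bench import r, optics, hand_in gives the robot as it stands.
- The arm moves only by the shell command python3 -m pendant 'ROWS' [FORCE]. ROWS is JSON, a list of rows, each a list of 5 numbers: the opening, from 0 (shut) to 1 (fully open), then the shift along the tool's x, y, z in mm, then the turn about the tool's z in degrees. A call has 1 to 10 rows; each row shifts and turns the commanded pose from where the row before left it, along the tool's axes as they then stand; what a row does not reach is not made up. A row lasts 1/10 s, in which the tool goes at most 50 mm and 8.59 degrees, less where a joint would pass 70% of its speed; a pose out of reach is approached as far as the arm can. A call with a gripper value outside its range is refused whole. The fingers move at their own pace and stop on an object; FORCE is the grip in N (left out, the last holds). Time passes only in rows, so rows that do not move let the fingers close. It gives the time, the measured TCP pose, the force and the opening at its end, in the units of the state.
- r.sense(): the state, without advancing time (a new reading comes with each control period).
- optics.snapshot(name): name is "side" or "top" or "wrist"; returns (picture, depth): 384x512x3 uint8, blue, green, red; 384x512 float32, mm along the optical axis (not along the pixel's ray), 0 where there is no reading.
- optics.camera_params(name): a dict with "camera_matrix" (3x3 intrinsics, pixels), "eye" and "orientation" of the camera in the world. Camera axes: x right, y down, z forward; pixel columns grow to the right and rows downward; lengths in mm; the calibration is good to about 2 mm. The wrist camera is an equidistant fisheye: a pixel r from the principal point sees the ray r / f radians off the axis. A picture is of the moment at which its call begins: read the wrist's pose just before it. camera_params takes no time and is no camera call; for the wrist camera it gives the pose at the moment of the call.
- hand_in(): hands the job in, once; it reports no verdict.
Trained networks look in the newest picture that a camera, given by its name, has taken for a name from the list of things; names that differ only in an ending like _2 or _b are one class to them, and where a whole thing is asked for, a point or a joint stands for the part that bears it (a point fixed in the world has none). Each returns a list of dicts, best first, with "score" (0 to 1); they miss things now and then, are a little off and sometimes report something else, mostly with a low value. They report only what shows in the picture. A call takes as long as a camera call.
- optics.search_frame(camera, query): "at" ([x, y, z] in mm, in world coordinates, good to about 4 mm: the middle of the surface that is visible of it).
The state is a dict: "time": time; "joint_pos": joint angles; "qd": joint speeds; "joint_efforts": joint torques, N m; "tool_pos": TCP position; "tcp_rot": TCP orientation; "ft_force": force on the tool from outside, world axes, zero at the start; "wrist_torque": the same for the moment, N m; "finger_gap": finger opening in mm.
Only numpy, scipy, OpenCV 4.12 (cv2) and the standard library are available. Lean on these libraries where they do the work, as an engineer would, in place of code of your own. Each camera call takes 0.05 s, during which the arm holds its last target. There are 200 camera calls.

## Working session

There is one attempt and no reset: what is moved stays moved. The work goes in short steps, Python scripts to look and compute and a shell command to move; the robot and the scene stay as the last step left them, time stands still between calls to the robot, and variables do not carry over. Pictures are saved under pics/ and viewed, about 8 in all and at most 12, crops included, and the job is handed in when it is done.

```bash
ls; mkdir -p pics
python3 - <<'E'
from bench import r,optics
import cv2,numpy as np
print(r.sense())
for c in("side","top"):
    p,d=optics.snapshot(c); cv2.imwrite(f"pics/{c}0.png",p); np.save(f"pics/{c}0.npy",d)
    k=optics.camera_params(c); print(c,k)
    for q in("handle_bar","collar_slide","stand","mug","small_box","marker","stapler","measure"):
        print(q,[(np.round(x["at"]),round(x["score"],2)) for x in optics.search_frame(c,q)[:2]])
a=cv2.imread("pics/side0.png");b=cv2.imread("pics/top0.png")
E
```

```text
pics
{'time': 0.0, 'joint_pos': array([ 6.48954382e+01,  7.51499081e+00,  8.53288599e+01,  3.27706276e-04,
        8.72605076e+01, -4.89130924e+00]), 'qd': array([-0.08818187,  0.00253691,  0.03428676, -0.0971811 ,  0.03625749,
       -0.00559781]), 'joint_efforts': array([ 4.03128724e-03, -5.69392741e+01, -5.00563395e+01, -1.31839175e-05,
        1.49739330e-02,  4.22630558e-05]), 'tool_pos': array([207.03968772, 562.57316512, 230.24966104]), 'tcp_rot': array([-1.79990776e+02,  1.03950378e-01,  6.97867399e+01]), 'ft_force': array([-0.87033102,  0.51193145, -0.61083579]), 'wrist_torque': array([-2.58462809e-03,  7.87012356e-05,  4.34047853e-02]), 'finger_gap': 85.41575912066642}
side {'camera_matrix': array([[377.64467467,   0.        , 255.09055383],
       [  0.        , 377.64467467, 187.23077732],
       [  0.        ,   0.        ,   1.        ]]), 'eye': array([ 131.85041121, -636.97561767,  715.38637424]), 'orientation': array([-126.8288266 ,    0.95202209,  -34.59489354])}
handle_bar [(array([505., -64.,  24.]), 0.6), (array([485., -76., 154.]), 0.59)]
collar_slide [(array([4
[... 301 characters left out ...]
., -188.,   37.]), 0.82), (array([468., 164.,  33.]), 0.28)]
top {'camera_matrix': array([[381.59936384,   0.        , 246.60700539],
       [  0.        , 381.59936384, 195.98150419],
       [  0.        ,   0.        ,   1.        ]]), 'eye': array([ 336.0892954 ,   51.93235409, 1178.84260149]), 'orientation': array([-1.67910346e+02, -8.47509182e-02, -9.46356551e+01])}
handle_bar []
collar_slide [(array([509., -68., 125.]), 0.93)]
stand [(array([503., -30., 109.]), 0.94)]
mug [(array([600., 203.,  37.]), 0.69)]
small_box [(array([ 532., -239.,   42.]), 0.92)]
marker [(array([401., -50.,  10.]), 0.68)]
stapler [(array([469., 180.,  51.]), 0.62)]
measure [(array([ 623., -166.,   49.]), 0.7)]
```

Run:
```python
import cv2,numpy as np
a=cv2.imread("pics/side0.png");b=cv2.imread("pics/top0.png")
cv2.imwrite("pics/s1.png",cv2.resize(a[100:300,150:420],None,fx=2.9,fy=2.9,interpolation=2))
cv2.imwrite("pics/t1.png",cv2.resize(b[30:230,180:400],None,fx=2.9,fy=2.9,interpolation=2))
```

```text
(no output)
```

View pics/s1.png

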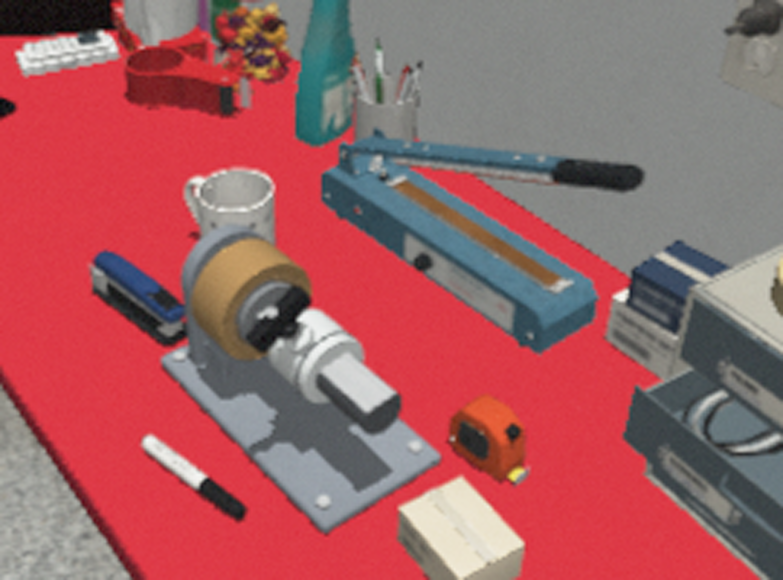

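View pics/t1.png

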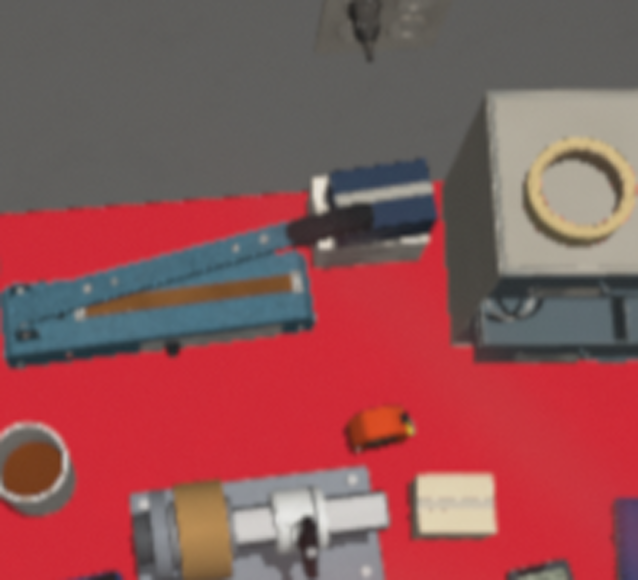

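Side picture: roll (crop 250,295), collar (315,350), bar (278,318) leaning toward the robot, free flat at (345,385). In the top picture the flat is at (355,510) and (252,525), the bar at (307,545). Now the geometry from the depth images.

```bash
cat > h.py <<'E'
import numpy as np,cv2
from scipy.spatial.transform import Rotation as R
from bench import r,optics
def cloud(c,snap=True):
    if c=="wrist" or snap:
        k=optics.camera_params(c); p,d=optics.snapshot(c)
    K=k["camera_matrix"]; v,u=np.mgrid[0:384,0:512].astype(float)
    x=(u-K[0,2])/K[0,0]; y=(v-K[1,2])/K[1,1]
    if c=="wrist":
        th=np.hypot(x,y); s=np.tan(th)/np.maximum(th,1e-9); x*=s;y*=s
    P=np.stack([x*d,y*d,d],-1)@R.from_euler("xyz",k["orientation"],degrees=True).as_matrix().T+k["eye"]
    P[d<=0]=np.nan
    return p,P
def plane(Q):
    for _ in range(5):
        c=np.median(Q,0) if _==0 else Q.mean(0); n=np.linalg.svd(Q-c)[2][2]; n*=np.sign(n[2]); e=(Q-c)@n
        Q=Q[abs(e)<max(1.5,2*e.std())]
    return c,n,e.std(),len(Q)
E
python3 - <<'E'
from h import *
for c,boxes in(("side",[("flat",262,276,227,240)]),("top",[("flatfree",294,310,202,210),("flatmid",263,272,207,214)])):
    p,P=cloud(c); np.save(f"pics/P_{c}.npy",P); cv2.imwrite(f"pics/{c}_b.png",p)
    for n,a,b,e,f in boxes:
        Q=P[e:f,a:b].reshape(-1,3); Q=Q[~np.isnan(Q[:,0])]; print(c,n,[np.round(x,3) for x in plane(Q)])
    # region
    m=(P[...,0]>400)&(P[...,0]<600)&(P[...,1]>-190)&(P[...,1]<80)&(P[...,2]>30)
    hsv=cv2.cvtColor(p,cv2.COLOR_BGR2HSV)
    dark=m&(hsv[...,2]<60)&(P[...,2]>125)
    Q=P[dark]; print(c,"dark",len(Q),np.round(Q.mean(0)),np.round(Q.min(0)),np.round(Q.max(0)))
    cc=Q.mean(0); print(np.round(np.linalg.svd(Q-cc)[2],2))
    # brown roll
    br=m&(hsv[...,0]>8)&(hsv[...,0]<22)&(hsv[...,1]>90); Q=P[br]; print("roll",len(Q),np.round(np.percentile(Q,[2,50,98],axis=0)))
    # base plate
    b=(abs(P[...,2]-12)<4)&(P[...,0]>400)&(P[...,0]<620)&(P[...,1]>-220)&(P[...,1]<120)&(hsv[...,1]<90)
    Q=P[b][:,:2].astype(np.float32); print("base",len(Q),cv2.minAreaRect(Q))
E
```

```text
side flat [array([ 512.383, -120.488,  100.253]), array([ 0.975, -0.083,  0.208]), np.float64(7.245), np.int64(168)]
side dark 201 [482. -77. 157.] [454. -84. 137.] [509. -67. 178.]
[[-0.85  0.   -0.53]
 [-0.52  0.24  0.82]
 [ 0.13  0.97 -0.2 ]]
roll 749 [[468.  -2.  60.]
 [492.  12. 129.]
 [557.  46. 144.]]
base 2398 ((476.575439453125, -57.190216064453125), (166.43408203125, 331.8216552734375), 20.577449798583984)
top flatfree [array([ 524.198, -121.762,  108.51 ]), array([-0.109, -0.007,  0.994]), np.float64(1.726), np.int64(115)]
top flatmid [array([519.28 , -22.785, 107.905]), array([-0.055, -0.105,  0.993]), np.float64(1.56), np.int64(59)]
top dark 37 [493. -67. 170.] [468. -73. 145.] [506. -62. 180.]
[[-0.61  0.12 -0.78]
 [-0.76 -0.36  0.54]
 [ 0.22 -0.92 -0.31]]
roll 564 [[470.   5. 106.]
 [509.  28. 139.]
 [557.  50. 148.]]
base 1435 ((492.5098876953125, -53.67938232421875), (184.19146728515625, 301.2420349121094), 2.209123373031616)
```

```bash
python3 -m pendant '[[1,-32,30,-7,0],[1,-32,30,-7,0],[1,-32,30,-7,0],[1,-32,30,-7,0],[1,-32,30,-7,0],[1,-32,30,-7,0],[1,-32,30,-7,0],[1,-32,30,-7,0],[1,-32,30,0,0],[1,-32,30,0,0]]'; python3 -m pendant '[[1,-31,30,0,0],[1,-31,30,0,0],[1,-31,30,0,0],[1,-31,30,0,0],[1,-31,30,0,0],[1,-31,30,0,0],[1,0,0,0,-7.7],[1,0,0,0,-7.7],[1,0,0,0,-7.7],[1,0,0,0,0]]'
python3 - <<'E'
from h import *
s=r.sense();print(s["tool_pos"],s["tcp_rot"],s["joint_pos"],s["time"])
print(optics.camera_params("wrist"))
p,P=cloud("wrist");cv2.imwrite("pics/w1.png",cv2.resize(p,None,fx=1.5,fy=1.5,interpolation=2));np.save("pics/Pw1.npy",P)
E
```

```text
time: 2.0
tool_pos: [378.8, 157.5, 288.0]
tcp_rot: [179.9, -0.1, 69.8]
ft_force: [0.8, 0.3, -0.8]
finger_gap: 85.5
time: 3.0
tool_pos: [482.9, -77.8, 287.3]
tcp_rot: [-180.0, -0.0, 93.0]
ft_force: [0.6, 0.0, -0.4]
finger_gap: 85.4
[482.88084063 -77.79911193 287.2837639 ] [-1.79996551e+02 -2.70522331e-03  9.29920382e+01] [-1.51624021e+01 -1.08759032e+01  9.74568515e+01  1.49847446e-03
  9.34231723e+01 -1.08154351e+02] 3.0
{'camera_matrix': array([[297.31863964,   0.        , 249.90299739],
       [  0.        , 297.31863964, 186.37982413],
       [  0.        ,   0.        ,   1.        ]]), 'eye': array([402.15264075, -83.14355355, 428.72329054]), 'orientation': array([ 1.61744015e+02, -3.82039641e-02,  9.29836223e+01])}
```

View pics/w1.png

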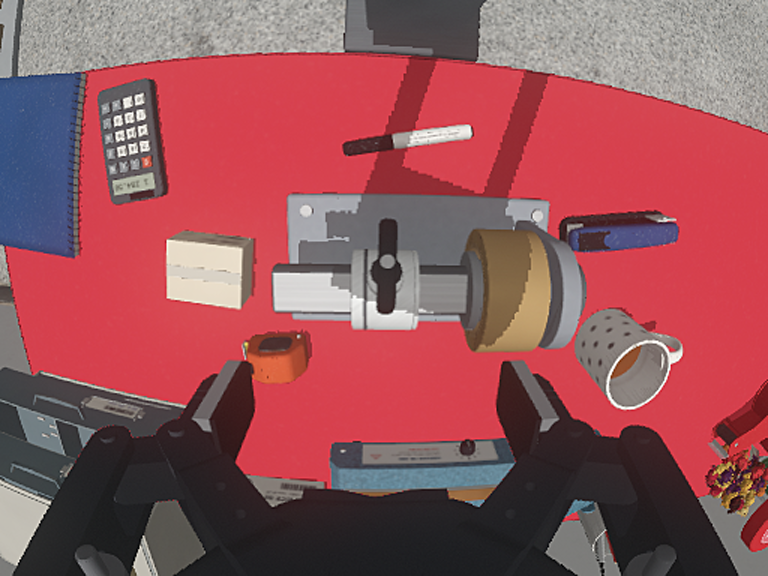

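Wrist view: bar lies across the shaft at (388,266), flat free end at (312,290), second flat piece at (440,290), roll near face at x≈472, roll at (510,290). Fit these.

Run:
```python
from h import *
P=np.load("pics/Pw1.npy");p=cv2.resize(cv2.imread("pics/w1.png"),(512,384),interpolation=cv2.INTER_AREA)
def box(a,b,c,d): 
    Q=P[int(c/1.5):int(d/1.5),int(a/1.5):int(b/1.5)].reshape(-1,3); return Q[~np.isnan(Q[:,0])]
for n,b in(("free",(282,345,275,305)),("mid",(423,455,275,308))):
    print(n,[np.round(x,3) for x in plane(box(*b))])
hsv=cv2.cvtColor(p,cv2.COLOR_BGR2HSV)
m=np.zeros(p.shape[:2],bool); m[140:215,240:275]=1
q=m&(P[...,2]>125)&(hsv[...,2]<75); Q=P[q]; print("bar",len(Q),np.round(np.percentile(Q,[1,50,99],axis=0)),[np.round(x,3) for x in plane(Q)])
c=Q.mean(0);print(np.round(np.linalg.svd(Q-c)[2],3))
# bar tips
# cross-profile of shaft: bins of y
for a,b in((285,345),(423,455)):
    Q=box(a,b,230,340);Q=Q[(Q[:,2]>60)]
    for lo in range(490,560,4):
        s=Q[(Q[:,0]>=lo)&(Q[:,0]<lo+4)]
        if len(s)>3: print(lo+2,len(s),np.round(np.median(s[:,2]),1),end="; ")
    print()
# roll & collar extents along y
Q=box(455,545,225,355);h=cv2.cvtColor(np.uint8([[0]*3]).reshape(1,1,3),cv2.COLOR_BGR2HSV)
br=(hsv[...,0]>8)&(hsv[...,0]<25)&(hsv[...,1]>80)&(P[...,2]>100)&(P[...,1]<70)&(P[...,1]>-30)
Q=P[br];print("roll",len(Q),np.round(np.percentile(Q,[1,2,5,50,98],axis=0),1))
Q=box(352,420,250,330);Q=Q[(Q[:,2]>110)&(Q[:,2]<135)];print("collar",np.round(np.percentile(Q,[1,3,50,97,99],axis=0),1))
# cylinder circle fit in (x,z) for roll, and collar
from scipy.optimize import least_squares
for n,Q,R0 in(("roll",P[br],50),("collar",Q,32)):
    f=lambda v:np.hypot(Q[:,0]-v[0]+v[2]*(Q[:,1]-Q[:,1].mean()),Q[:,2]-v[1])-R0
    s=least_squares(f,[520,95,0.05],loss="soft_l1",f_scale=1);print(n,s.x,Q[:,1].mean(),np.std(s.fun))
```

```text
free [array([ 518.186, -125.049,  106.773]), array([-0.127, -0.005,  0.992]), np.float64(0.669), np.int64(806)]
mid [array([514.31 , -28.27 , 106.939]), array([-0.124, -0.003,  0.992]), np.float64(0.62), np.int64(435)]
bar 739 [[454. -80. 142.]
 [484. -72. 162.]
 [508. -62. 178.]] [array([480.091, -72.268, 163.343]), array([-0.223, -0.888,  0.401]), np.float64(2.959), np.int64(662)]
[[ 0.859  0.006  0.512]
 [-0.511 -0.037  0.859]
 [-0.024  0.999  0.028]]
500 32 95.8; 504 231 101.5; 508 139 105.4; 512 140 105.9; 516 133 106.4; 520 141 107.1; 524 132 107.5; 528 134 108.0; 532 129 108.5; 536 93 108.5; 540 28 104.5; 
496 9 94.7; 500 127 100.9; 504 71 105.7; 508 72 106.2; 512 74 106.6; 516 72 107.2; 520 67 107.6; 524 71 108.2; 528 72 108.6; 532 51 108.7; 536 10 106.1; 
roll 3491 [[466.7   0.6 101.6]
 [467.5   0.9 103.7]
 [469.3   1.8 108.7]
 [500.9  22.  137.3]
 [552.9  47.8 144.7]]
collar [[493.  -94.8 110.8]
 [494.  -93.9 112. ]
 [517.8 -72.5 123.4]
 [544.7 -46.8 129.4]
 [546.3 -45.7 131.4]]
roll [5.16165952e+02 9.39237404e+01 4.46391252e-02] 22.560689491869407 2.642712243939521
collar [5.19928577e+02 9.37870865e+01 3.65040091e-02] -70.61855247753316 1.888024310934735
```

```bash
python3 -m pendant '[[0.6,6.5,1.4,20,0.6],[0.6,0,0,32,0],[0.6,0,0,32,0],[0.6,0,0,32,0],[0.6,0,0,22,0],[0.6,0,0,10,0],[0.6,0,0,0,0]]'; python3 -m pendant '[[0,0,0,0,0],[0,0,0,0,0],[0,0,0,0,0],[0,0,0,0,0],[0,0,0,0,0],[0,0,0,0,0],[0,0,0,0,0]]' 30
```

```text
time: 3.75
tool_pos: [483.0, -70.7, 138.0]
tcp_rot: [-179.9, -0.0, 92.2]
ft_force: [0.5, -0.2, 0.8]
finger_gap: 51.2
time: 4.45
tool_pos: [484.7, -71.3, 140.7]
tcp_rot: [179.9, 0.0, 92.3]
ft_force: [-1.9, 0.8, 6.3]
finger_gap: 19.5
```

```bash
python3 -m pendant '[[0,0,0,0,0],[0,0,0,0,0],[0,0,0,0,0]]'
python3 - <<'E'
from h import *
p,P=cloud("wrist");cv2.imwrite("pics/w2.png",cv2.resize(p[120:384,130:400],None,fx=2.2,fy=2.2,interpolation=2))
E
```

```text
time: 4.75
tool_pos: [484.7, -71.3, 140.7]
tcp_rot: [179.9, 0.0, 92.3]
ft_force: [-2.6, 0.5, 6.5]
finger_gap: 19.8
```

View pics/w2.png

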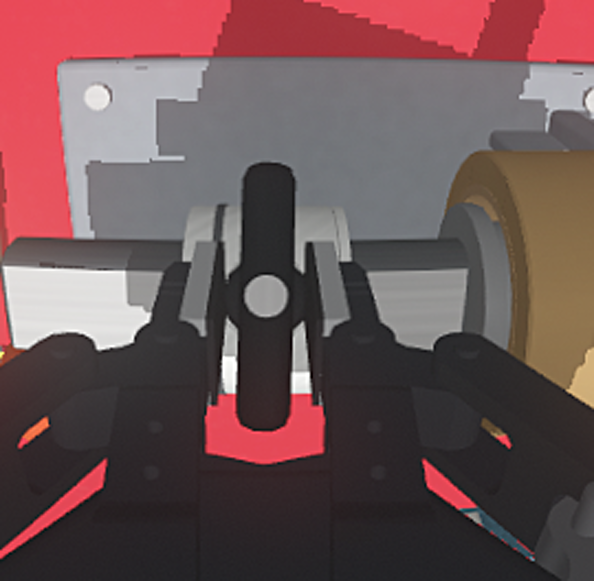

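The bar's middle has a round boss (crop 266,296) about 20 mm across; the pads grip it. Fine for sliding. Slide along tool x.

```bash
python3 -m pendant '[[0,4,0,0,0],[0,5,0,0,0],[0,5,0,0,0],[0,5,0,0,0],[0,5,0,0,0],[0,4,0,0,0],[0,3,0,0,0],[0,2,0,0,0],[0,0,0,0,0]]'; python3 -m pendant '[[0,1,0,0,0],[0,1,0,0,0],[0,1,0,0,0],[0,1,0,0,0],[0,0,0,0,0]]'
```

```text
time: 5.7
tool_pos: [483.4, -38.5, 140.8]
tcp_rot: [179.9, 0.1, 92.3]
ft_force: [-1.6, -1.8, 6.2]
finger_gap: 19.1
time: 6.2
tool_pos: [483.2, -34.7, 140.8]
tcp_rot: [179.9, 0.1, 92.3]
ft_force: [-2.1, -1.5, 6.0]
finger_gap: 19.7
```

```bash
for i in 1 2 3; do python3 -m pendant '[[0,1,0,0,0],[0,1,0,0,0],[0,0,0,0,0]]'|grep -E 'tool|ft'; done
```

```text
tool_pos: [483.2, -32.7, 140.8]
ft_force: [-2.7, -1.4, 6.6]
tool_pos: [483.1, -30.7, 140.8]
ft_force: [-2.6, -1.6, 6.2]
tool_pos: [483.1, -29.6, 140.8]
ft_force: [-1.7, -5.7, 5.8]
```

```bash
python3 -m pendant '[[0,1,0,0,0],[0,0,0,0,0],[0,0,0,0,0]]'|grep -E 'tool|ft'; python3 -m pendant '[[0,0.5,0,0,0],[0,0,0,0,0]]'|grep -E 'tool|ft'
```

```text
tool_pos: [483.1, -29.2, 140.9]
ft_force: [-1.7, -8.0, 5.4]
tool_pos: [483.1, -28.9, 140.9]
ft_force: [-2.6, -9.6, 6.0]
```

```bash
python3 -m pendant '[[0,0,2.4,-1.3,0],[0,0,2.5,-1.3,0],[0,0,2.6,-1.1,0],[0,0,2.6,-1.1,0],[0,0,2.6,-0.9,0],[0,0,2.7,-0.9,0],[0,0,2.7,-0.7,0],[0,0,2.7,-0.6,0],[0,0,2.7,-0.5,0],[0,0,2.7,-0.4,0]]'; python3 -m pendant '[[0,0,0,0,0],[0,0,0,0,0]]'
python3 - <<'E'
from h import *
p,P=cloud("wrist");cv2.imwrite("pics/w3.png",cv2.resize(p[120:384,130:400],None,fx=2.2,fy=2.2,interpolation=2));np.save("pics/Pw3.npy",P)
E
```

```text
time: 8.6
tool_pos: [508.2, -27.6, 148.6]
tcp_rot: [-180.0, 0.2, 92.2]
ft_force: [-3.6, -9.0, 1.4]
finger_gap: 19.5
time: 8.8
tool_pos: [508.3, -27.5, 148.6]
tcp_rot: [-180.0, 0.2, 92.2]
ft_force: [-2.9, -8.4, 1.7]
finger_gap: 19.5
```

View pics/w3.png

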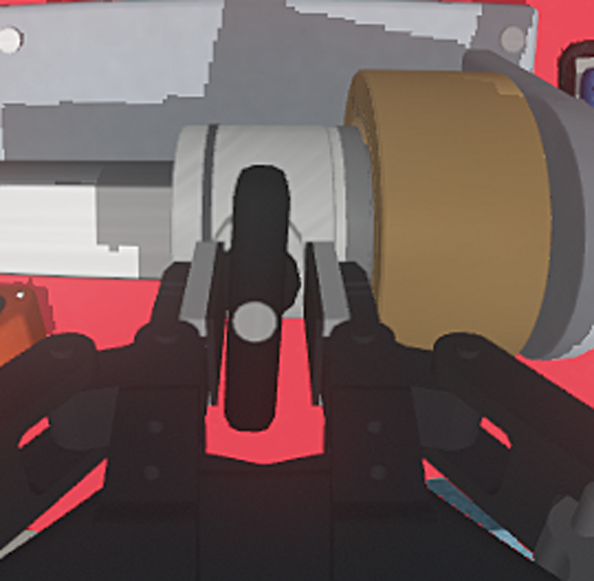

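Bar nearly upright now, collar at the hub (crop 340,200). Release and lift for a clean check of lean and home.

```bash
python3 -m pendant '[[0.33,-1,0,0,0],[0.33,-1,0,0,0],[0.33,0,0,0,0],[0.33,0,0,0,0],[0.33,0,0,-15,0],[0.33,0,0,-35,0],[0.33,0,-10,-40,0],[0.33,0,-20,-30,0],[0.33,0,0,0,0]]'
cat > m.py <<'E'
from h import *
import sys
p,P=cloud("wrist");cv2.imwrite(f"pics/{sys.argv[1]}.png",cv2.resize(p[60:384,100:420],None,fx=1.8,fy=1.8,interpolation=2));np.save(f"pics/{sys.argv[1]}.npy",P)
hsv=cv2.cvtColor(p,cv2.COLOR_BGR2HSV)
q=(hsv[...,2]<75)&(P[...,2]>135)&(P[...,2]<190)&(abs(P[...,0]-508)<45)&(abs(P[...,1]+30)<40); Q=P[q]
n,lab,st,_=cv2.connectedComponentsWithStats(q.astype(np.uint8)); i=1+np.argmax(st[1:,4]); Q=P[lab==i]
print("bar",len(Q),np.round(np.percentile(Q,[1,50,99],axis=0),1)); c=Q.mean(0); print(np.round(np.linalg.svd(Q-c)[2],3))
top=Q[Q[:,2]>np.percentile(Q[:,2],99)-9]; print("top plane",[np.round(x,3) for x in plane(top)])
w=(hsv[...,1]<60)&(P[...,2]>100)&(P[...,2]<135)&(abs(P[...,1]+30)<32)&(abs(P[...,0]-518)<40); Q=P[w]
print("collar y",np.round(np.percentile(Q[:,1],[1,50,99]),1))
E
python3 m.py w4
```

```text
time: 9.75
tool_pos: [479.8, -29.0, 275.3]
tcp_rot: [179.5, 0.1, 92.3]
ft_force: [0.3, -0.4, 0.9]
finger_gap: 28.3
bar 656 [[476.1 -39.6 151.3]
 [496.8 -30.5 171.3]
 [531.9 -21.4 178.1]]
[[ 0.994 -0.008  0.108]
 [-0.108 -0.076  0.991]
 [ 0.     0.997  0.077]]
top plane [array([499.604, -30.818, 172.969]), array([-0.156,  0.017,  0.988]), np.float64(0.704), np.int64(435)]
collar y [-61.  -21.2   1.1]
```

View pics/w4.png

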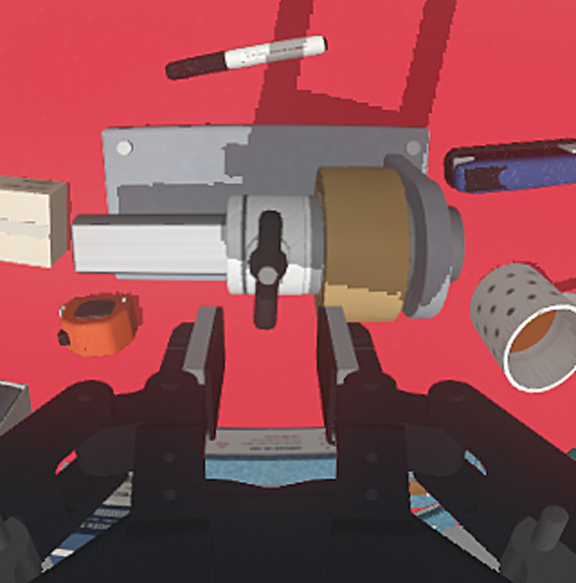

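Run:
```python
from h import *
P=np.load("pics/w4.npy");g=cv2.imread("pics/w4.png")
def box(a,b,c,d):
    Q=P[int(60+c/1.8):int(60+d/1.8),int(100+a/1.8):int(100+b/1.8)].reshape(-1,3);return Q[~np.isnan(Q[:,0])]
print("button",np.round(np.median(box(262,273,270,281),0),1))
print("flat",[np.round(x,3) for x in plane(box(85,218,225,262))])
Q=box(80,225,205,290);Q=Q[Q[:,2]>103];print("flat x ext",np.round(np.percentile(Q,[1,50,99],axis=0),1))
from scipy.optimize import least_squares
for n,b,R0 in(("roll",(325,395,175,310),50),("collar",(275,302,200,288),32)):
    Q=box(*b);Q=Q[Q[:,2]>108]
    if n=="collar": Q=Q[Q[:,2]<132]
    f=lambda v:np.hypot(Q[:,0]-v[0]+.042*(Q[:,1]+30),Q[:,2]-v[1])-R0
    s=least_squares(f,[518,95],loss="soft_l1",f_scale=1);print(n,s.x,np.std(s.fun),len(Q))
# bar end points along x from depth, slice of end heights
hsv=0
Q=box(255,280,205,330);Q=Q[Q[:,2]>160]
for lo in range(470,545,5):
    s=Q[(Q[:,0]>=lo)&(Q[:,0]<lo+5)]
    if len(s)>3:print(lo,len(s),np.round(np.percentile(s[:,2],80),1),end=";")
# along shaft: heights profile at x~518
Q=box(225,330,215,262)
print()
for y in range(-62,8,3):
    s=Q[(Q[:,1]>=y)&(Q[:,1]<y+3)]
    if len(s)>2:print(y,np.round(np.median(s[:,2])),end="; ")
```

```text
button [504.  -31.4 174.9]
flat [array([ 515.661, -104.431,  106.563]), array([-0.122, -0.006,  0.993]), np.float64(0.632), np.int64(1418)]
flat x ext [[ 502.9 -151.5  103.3]
 [ 519.2 -102.9  107. ]
 [ 537.   -57.9  109.8]]
roll [518.26355963  94.00387538] 12.195035510762867 2862
collar [518.5115765  93.7713934] 1.5181852550432475 432
475 72 169.5;480 68 170.8;485 69 171.8;490 67 172.3;495 76 173.5;500 76 174.9;505 69 175.5;510 75 175.9;515 73 176.8;520 65 177.6;525 66 178.4;530 25 178.3;
-59 113.0; -56 122.0; -53 121.0; -50 122.0; -47 122.0; -44 122.0; -41 122.0; -38 168.0; -35 171.0; -32 171.0; -29 171.0; -26 168.0; -23 121.0; -20 122.0; -17 122.0; -14 122.0; -11 120.0; -8 121.0; -5 123.0; -2 123.0; 1 137.0;
```

```bash
python3 -m pendant '[[0.33,-2.5,14,30,0],[0.33,0,12,30,0],[0.33,0,0,40,0],[0.33,0,0,20,0],[0.33,0,0,7,0],[0.33,0,0,0,0],[0,0,0,0,0],[0,0,0,0,0],[0,0,0,0,0],[0,0,0,0,0]]' 40; python3 -m pendant '[[0,0,0,0,0],[0,1,0,0,0],[0,1,0,0,0],[0,0,0,0,0]]'
```

```text
time: 10.8
tool_pos: [504.9, -30.1, 141.8]
tcp_rot: [179.9, -0.0, 92.3]
ft_force: [-0.7, 0.7, -2.1]
finger_gap: 19.1
time: 11.2
tool_pos: [504.9, -29.1, 141.7]
tcp_rot: [179.9, 0.1, 92.3]
ft_force: [-1.0, -5.4, 0.9]
finger_gap: 19.5
```

```bash
python3 -m pendant '[[0,1,0,0,0],[0,1,0.8,-0.1,0],[0,0,0.8,-0.1,0],[0,0,0.8,-0.1,0],[0,0,0.8,-0.1,0],[0,0,0.8,-0.1,0],[0,0,0,0,0],[0,0,0,0,0]]'; python3 m.py w5
python3 - <<'E'
from h import *
P=np.load("pics/w5.npy")
Q=P.reshape(-1,3);Q=Q[(abs(Q[:,1]+30)<5)&(Q[:,2]>155)&(Q[:,2]<185)&(Q[:,0]>470)&(Q[:,0]<545)]
for lo in range(470,545,5):
    s=Q[(Q[:,0]>=lo)&(Q[:,0]<lo+5)]
    if len(s)>3:print(lo,len(s),np.round(np.percentile(s[:,2],80),1),end=";")
p=cv2.imread("pics/w5.png")
E
```

```text
time: 12.0
tool_pos: [508.5, -28.0, 142.1]
tcp_rot: [180.0, 0.2, 92.2]
ft_force: [-2.9, -9.9, 1.2]
finger_gap: 19.3
bar 5595 [[480.6 -57.1 148.5]
 [500.3 -30.3 173.5]
 [534.8  -0.8 189.6]]
[[ 0.909 -0.381  0.171]
 [-0.373 -0.925 -0.076]
 [-0.187 -0.006  0.982]]
top plane [array([498.847, -28.639, 186.651]), array([0.02 , 0.004, 1.   ]), np.float64(1.87), np.int64(1087)]
collar y [-61.4 -26.5   0.9]
480 503 171.6;485 254 172.9;490 246 173.3;495 228 173.9;500 222 174.4;505 228 175.7;510 174 176.0;515 185 176.1;520 176 176.5;525 177 177.1;530 154 177.6;535 47 177.6;
```

View pics/w5.png

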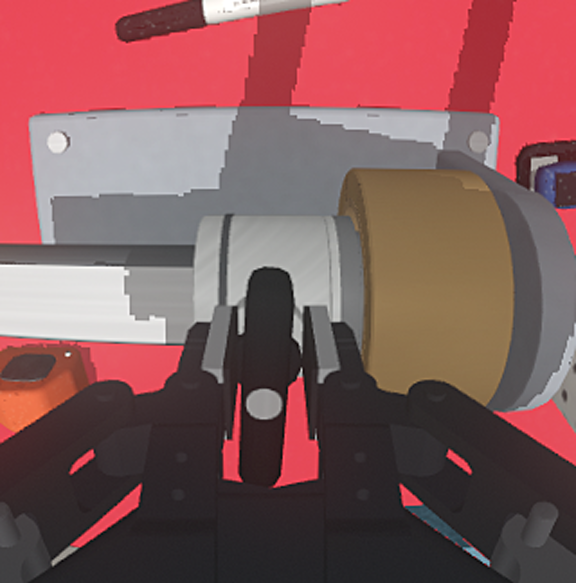

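Bar-top slope now ≈0.11–0.12 vs flat 0.124; collar pressed at the hub. Tighten.

```bash
python3 -m pendant '[[0,0,0,0.8,7],[0,0,0,0.8,7],[0,0,0,0.8,7],[0,0,0,0.8,7],[0,0,0,0,0]]'; python3 -m pendant '[[0,0,0,0.8,7],[0,0,0,0.8,7],[0,0,0,0.8,7],[0,0,0,0.8,7],[0,0,0,0,0]]'; python3 -c "
from bench import r;print(r.sense()['wrist_torque'])"
```

```text
time: 12.55
tool_pos: [509.0, -26.1, 138.9]
tcp_rot: [179.9, -0.0, 64.2]
ft_force: [0.3, -2.6, 0.6]
finger_gap: 19.5
time: 13.05
tool_pos: [510.0, -25.4, 136.3]
tcp_rot: [179.9, -0.2, 36.4]
ft_force: [5.1, 1.6, 2.1]
finger_gap: 19.3
[ 0.56833051 -0.91693302  0.02779843]
```

```bash
python3 -m pendant '[[0,0.5,0.4,0.5,5],[0,0.5,0.4,0.5,5],[0,0,0,0.3,3],[0,0,0,0,0]]'; python3 -c "
from bench import r;print(r.sense()['wrist_torque'])"; python3 m.py w6
```

```text
time: 13.45
tool_pos: [511.4, -25.7, 135.5]
tcp_rot: [179.9, -0.2, 23.5]
ft_force: [3.4, 1.8, 4.2]
finger_gap: 19.3
[ 0.48843036 -0.87630438  0.20944436]
bar 7684 [[473.  -54.  142.3]
 [506.4 -21.7 168.5]
 [540.   -2.9 189.9]]
[[ 0.917  0.382 -0.111]
 [ 0.012  0.253  0.967]
 [ 0.398 -0.889  0.228]]
top plane [array([504.65 , -20.848, 187.208]), array([-0.075,  0.169,  0.983]), np.float64(1.891), np.int64(2089)]
collar y [-54.2 -15.   -4.8]
```

View pics/w6.png

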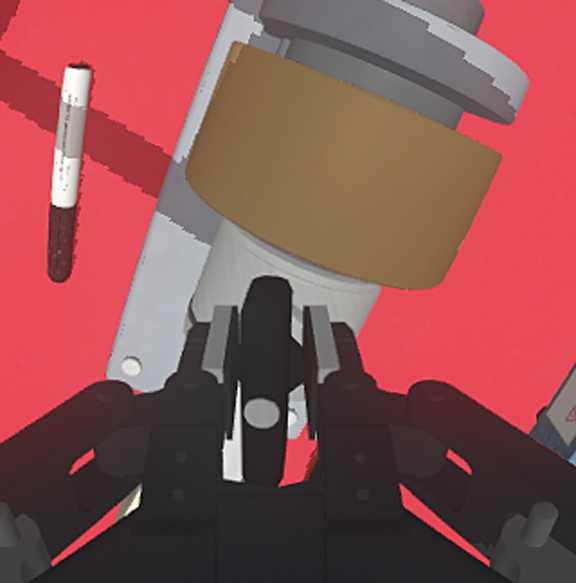

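The bar (crop 265,380) turned with the gripper. Turn on to the stop, watching torque.

```bash
for i in 1 ; do python3 -m pendant '[[0,0,0,0,3],[0,0,0,0,0]]' |grep -E 'tcp|ft_|tool'; python3 -c "
from bench import r;print(r.sense()['wrist_torque'])"; python3 -m pendant '[[0,0,0,0,3],[0,0,0,0,0]]' 80|grep -E 'tcp|ft_|tool'; python3 -c "
from bench import r;print(r.sense()['wrist_torque'])"; python3 -m pendant '[[0,0,0,0,4],[0,0,0,0,0]]'|grep -E 'tcp|ft_|tool'; python3 -c "
from bench import r;print(r.sense()['wrist_torque'])";  done
```

```text
tool_pos: [511.6, -25.7, 135.5]
tcp_rot: [179.9, -0.3, 20.6]
ft_force: [5.4, 1.7, 3.8]
[ 0.57291868 -1.23874862  0.25412487]
tool_pos: [512.0, -25.6, 135.6]
tcp_rot: [179.9, -0.3, 17.6]
ft_force: [6.7, 3.5, 3.4]
[ 0.70628247 -1.40948679  0.32581542]
tool_pos: [512.2, -25.6, 135.7]
tcp_rot: [180.0, -0.4, 13.5]
ft_force: [7.8, 2.2, 1.8]
[ 0.70511627 -1.70322014  0.41697811]
```

```bash
python3 -m pendant '[[0.33,0,0,0,0],[0.33,0,0,0,0],[0.33,0,0,0,0],[0.33,0,0,-5,0],[0.33,0,0,-30,0],[0.33,0,0,-40,0],[0.33,-30,0,-40,-6],[0.33,0,-20,0,-8],[0.33,0,0,0,-8],[0.33,0,0,0,-8]]'; python3 -m pendant '[[0.33,0,0,0,-8],[0.33,0,0,0,-8],[0.33,0,0,0,-8],[0.33,0,0,0,-8],[0.33,0,0,0,-8],[0.33,0,0,0,0],[0.33,0,0,0,0]]'; python3 m.py w7
cat >> m.py <<'E'
m=lab==i; u=np.argwhere(m); Q=P[m]; 
rect=cv2.minAreaRect(Q[:,:2].astype(np.float32)); print("bar rect xy",rect)
cc=Q.mean(0); print("pca xy",np.linalg.svd(Q[:,:2]-cc[:2])[2][0])
hc=(hsv[...,1]<60)&(hsv[...,2]>100)&(P[...,2]>155)&(abs(P[...,0]-508)<20)&(abs(P[...,1]+30)<20)
print("button",np.round(np.median(P[hc],0),1),hc.sum())
E
```

```text
time: 15.1
tool_pos: [473.5, -13.7, 249.4]
tcp_rot: [180.0, -0.0, 43.9]
ft_force: [-0.3, 0.2, -0.7]
finger_gap: 27.8
time: 15.8
tool_pos: [473.6, -14.1, 248.8]
tcp_rot: [-180.0, -0.0, 83.2]
ft_force: [0.0, -0.1, -0.1]
finger_gap: 28.1
bar 780 [[498.2 -42.  142.2]
 [504.2 -22.7 164.1]
 [514.4  -4.1 168.1]]
[[-0.169  0.928  0.332]
 [ 0.258 -0.283  0.924]
 [ 0.951  0.242 -0.192]]
top plane [array([504.955, -20.801, 165.771]), array([-0.348, -0.068,  0.935]), np.float64(0.878), np.int64(414)]
collar y [-61.2 -26.6   0.9]
```

View pics/w7.png

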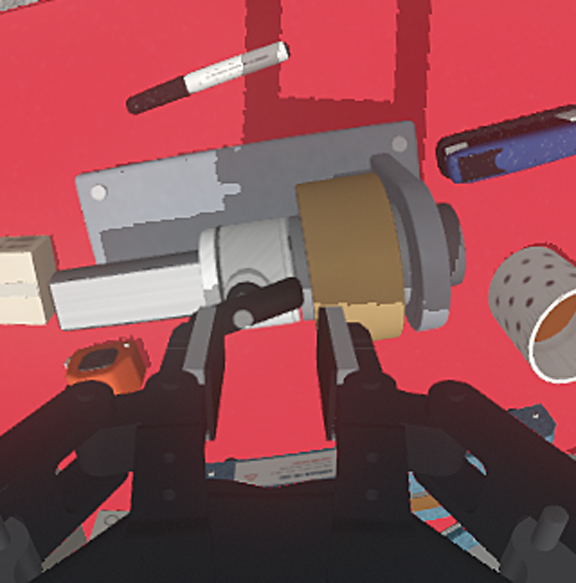

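```bash
python3 m.py w8; python3 -c "
from h import *
P=np.load('pics/w8.npy')
print([np.round(x,3) for x in plane((lambda Q:Q[(Q[:,1]>-140)&(Q[:,1]<-70)&(Q[:,0]>508)&(Q[:,0]<532)&(Q[:,2]>100)&(Q[:,2]<115)])(P.reshape(-1,3)))])"
```

```text
bar 784 [[498.3 -41.9 142.4]
 [504.1 -22.8 164.1]
 [514.9  -4.2 168.1]]
[[-0.171  0.928  0.33 ]
 [ 0.257 -0.281  0.924]
 [ 0.951  0.243 -0.191]]
top plane [array([505.018, -21.105, 165.8  ]), array([-0.334, -0.072,  0.94 ]), np.float64(0.947), np.int64(414)]
collar y [-61.3 -26.5   1. ]
bar rect xy ((505.7426452636719, -24.63902473449707), (12.444487571716309, 41.961917877197266), 15.458693504333496)
pca xy [ 0.20941419 -0.97782703]
button [509.4 -32.4 167.4] 95
[array([ 519.828, -103.877,  107.097]), array([-0.133, -0.005,  0.991]), np.float64(0.641), np.int64(1257)]
```

```bash
python3 -m pendant '[[0.33,-12,-10,-20,-3],[0.33,-12,-10,-20,-3],[0.33,0,0,0,-3.1],[0.33,0,0,0,0],[0.33,0,0,0,0]]'; python3 m.py w9
python3 - <<'E'
from h import *
for n in("w4","w9"):
    P=np.load(f"pics/{n}.npy").reshape(-1,3);P=P[~np.isnan(P[:,0])]
    ax=518.3-.042*(P[:,1]+30)
    s=P[:,1]-.042*(P[:,0]-518)
    Q=(P[:,0]-ax>-26)&(P[:,0]-ax<-14)|(P[:,0]-ax>12)&(P[:,0]-ax<24)
    rad=np.hypot(P[:,0]-ax,P[:,2]-94)
    m=Q&(P[:,2]>95)
    print(n)
    for lo in np.arange(-62,8,1.):
        k=m&(s>=lo)&(s<lo+1)
        if k.sum()>2 and (lo<-52 or lo>-12): print(int(lo),np.round(np.median(rad[k]),1),end="; ")
    print()
E
```

```text
time: 16.4
tool_pos: [451.6, -36.2, 288.5]
tcp_rot: [-180.0, -0.0, 92.2]
ft_force: [-0.0, 1.0, -0.7]
finger_gap: 28.2
bar 608 [[498.4 -59.7 142.5]
 [505.5 -28.9 161.4]
 [512.4  -5.7 167.7]]
[[-0.204  0.976  0.07 ]
 [-0.112  0.047 -0.993]
 [ 0.973  0.21  -0.1  ]]
top plane [array([505.27 , -28.906, 164.488]), array([-0.64 , -0.128,  0.758]), np.float64(1.145), np.int64(303)]
collar y [-61.5 -30.8   0.4]
bar rect xy ((507.4047546386719, -32.19189453125), (11.386909484863281, 57.461299896240234), 9.165303230285645)
pca xy [-0.20623447  0.9785026 ]
button [509.3 -32.6 167.3] 75
w4
-62 19.9; -61 20.1; -60 19.8; -59 19.6; -58 20.0; -57 19.6; -56 30.9; -55 31.3; -54 31.6; -53 31.8; -11 31.9; -10 31.5; -9 30.9; -8 31.4; -7 31.5; -6 31.5; -5 31.6; -4 31.9; -3 31.8; -2 31.9; -1 31.9; 0 31.8; 1 41.6; 2 48.7; 3 50.2; 4 50.1; 5 50.1; 6 49.9; 7 49.9; 
w9
-62 20.0; -61 19.5; -60 19.5; -58 30.4; -57 31.6; -56 31.6; -55 31.8; -54 31.3; -53 31.4; -11 32.0; -10 32.2; -9 31.7; -8 59.9; -7 70.1; -6 27.3; -5 31.6; -4 32.2; -3 31.4; -2 31.5; -1 31.3; 0 31.4; 1 41.7; 2 48.2; 3 49.8; 4 50.1; 5 49.9; 6 49.9; 7 49.9;
```

View pics/w9.png

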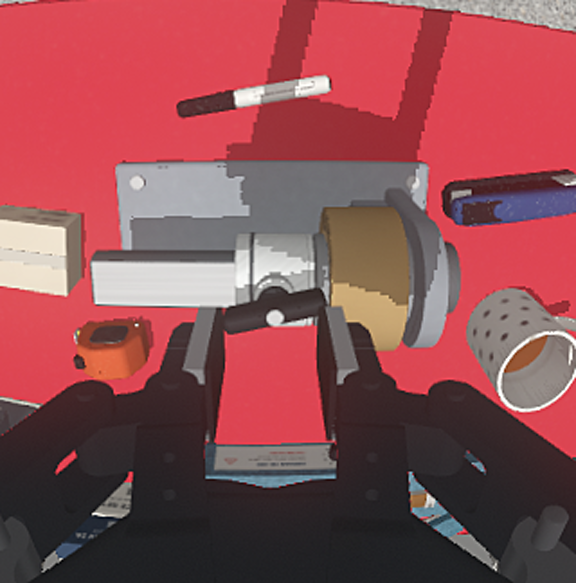

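Finding: compared with before, the collar has backed off ~1.5 mm (left edge −56→−58, gap dip at −6). Lean is fine (0.121). I'll loosen partly, push home again and retighten while keeping pressure toward the hub.

```bash
python3 -m pendant '[[0.33,0,0,0,7.9],[0.33,0,0,0,7.9],[0.33,0,0,0,7.9],[0.33,0,0,0,7.9],[0.33,0,0,0,7.9],[0.33,0,0,0,7.9],[0.33,0,0,0,7.9],[0.33,0,0,0,7.9],[0.33,0,0,0,7.9],[0.33,0,0,0,7.6]]'; python3 -m pendant '[[0.33,30,9,20,0],[0.33,29,0,30,0],[0.33,0,0,40,0],[0.33,0,0,35,0],[0.33,0,0,20,0],[0.33,0,0,6,0],[0.33,0,0,0,0],[0.33,0,0,0,0]]'; python3 -m pendant '[[0,0,0,0,0],[0,0,0,0,0],[0,0,0,0,0],[0,0,0,0,0],[0,0,0,0,0]]' 50
```

```text
time: 17.45
tool_pos: [451.6, -35.9, 288.1]
tcp_rot: [-180.0, 0.1, 13.3]
ft_force: [-0.3, 0.1, 0.4]
finger_gap: 28.3
time: 18.25
tool_pos: [511.3, -30.9, 138.1]
tcp_rot: [-180.0, 0.0, 13.7]
ft_force: [-0.2, -0.4, 0.8]
finger_gap: 28.4
time: 18.75
tool_pos: [511.7, -31.0, 138.7]
tcp_rot: [180.0, -0.1, 13.7]
ft_force: [-0.9, 2.6, 5.8]
finger_gap: 18.8
```

```bash
python3 -m pendant '[[0,0,0,-0.9,-8],[0,0,0,-0.9,-8],[0,0,0,-0.9,-8],[0,0,0,-0.9,-8],[0,0,0,-0.9,-8],[0,0,0,0,0]]'; python3 -c "
from bench import r;print(r.sense()['wrist_torque'])"; python3 -m pendant '[[0,0.8,-0.6,0,0],[0,0.8,-0.6,0,0],[0,0,0,0,0]]'
```

```text
time: 19.35
tool_pos: [510.8, -31.7, 142.3]
tcp_rot: [-180.0, 0.1, 53.8]
ft_force: [-2.1, -0.9, 2.7]
finger_gap: 18.5
[-0.61924892  0.4097011   0.0494869 ]
time: 19.65
tool_pos: [510.9, -29.4, 142.3]
tcp_rot: [-180.0, 0.1, 53.6]
ft_force: [-3.3, -3.2, 3.2]
finger_gap: 18.7
```

```bash
for i in 1; do python3 -m pendant '[[0,0.8,-0.6,0,0],[0,0,0,0,0]]'|grep -E 'tool|ft'; python3 -m pendant '[[0,0.8,-0.6,0,0],[0,0,0,0,0]]'|grep -E 'tool|ft'; python3 -m pendant '[[0,0.8,-0.6,0,0],[0,0,0,0,0]]'|grep -E 'tool|ft'; done
```

```text
tool_pos: [510.9, -28.9, 142.3]
ft_force: [-4.1, -5.7, 2.8]
tool_pos: [510.8, -28.5, 142.3]
ft_force: [-4.5, -9.1, 3.0]
tool_pos: [510.8, -28.0, 142.3]
ft_force: [-3.5, -10.7, 2.6]
```

```bash
python3 -m pendant '[[0,0.3,-0.3,0.9,8],[0,0.2,-0.3,0.9,8],[0,0,0,0,0]]'|grep -E 'tool|ft|rot'
```

```text
tool_pos: [511.0, -27.1, 140.5]
tcp_rot: [179.9, 0.1, 37.2]
ft_force: [-1.7, -11.2, 1.7]
```

```bash
python3 -m pendant '[[0,0.2,-0.3,0.9,8],[0,0.2,-0.4,0.9,8],[0,0,0,0,0]]'|grep -E 'tool|ft|rot'; python3 -c "
from bench import r;print(r.sense()['wrist_torque'])"
```

```text
tool_pos: [511.4, -26.4, 139.0]
tcp_rot: [179.8, 0.0, 21.2]
ft_force: [0.5, -11.2, 1.3]
[-2.03804746  0.18043081 -0.04001747]
```

```bash
T="from bench import r;print(r.sense()['wrist_torque'])"; python3 -m pendant '[[0,0,-0.2,0.6,4],[0,0,-0.2,0.4,4],[0,0,0,0,0]]'|grep -E 'tool|ft|rot'; python3 -c "$T";  python3 -m pendant '[[0,0,0,0,4],[0,0,0,0,0]]' 80|grep -E 'tool|ft|rot'; python3 -c "$T"; python3 -m pendant '[[0,0,0,0,4],[0,0,0,0,0]]' |grep -E 'tool|ft|rot'; python3 -c "$T"
```

```text
tool_pos: [511.8, -26.2, 138.7]
tcp_rot: [179.8, -0.1, 13.4]
ft_force: [-1.0, -11.4, 5.0]
[-2.10709148  0.27631658  0.09576745]
tool_pos: [511.9, -26.1, 138.8]
tcp_rot: [179.8, -0.1, 9.4]
ft_force: [-1.3, -11.6, 4.3]
[-1.97005343  0.14388845  0.13056841]
tool_pos: [512.0, -26.0, 138.8]
tcp_rot: [179.8, -0.1, 5.4]
ft_force: [-0.1, -11.4, 5.1]
[-1.76070770e+00  2.51945738e-04  3.43910362e-01]
```

```bash
T="from bench import r;print(r.sense()['wrist_torque'])"; python3 -m pendant '[[0,0,0,0,4],[0,0,0,0,0]]' |grep -E 'tool|ft|rot'; python3 -c "$T"; python3 -m pendant '[[0,0,0,0,4],[0,0,0,0,0]]' |grep -E 'tool|ft|rot'; python3 -c "$T"; python3 m.py w10
```

```text
tool_pos: [512.1, -25.8, 138.8]
tcp_rot: [179.8, -0.2, 1.5]
ft_force: [0.8, -10.5, 3.9]
[-1.67824724 -0.22842634  0.8506995 ]
tool_pos: [512.4, -25.5, 138.8]
tcp_rot: [179.8, -0.2, -2.5]
ft_force: [2.2, -9.0, 3.5]
[-1.41797159 -0.48042471  1.33664784]
bar 6523 [[481.8 -55.1 144.7]
 [511.3 -18.4 166.4]
 [547.2  -0.8 189.8]]
[[ 0.928 -0.372 -0.03 ]
 [ 0.259  0.583  0.77 ]
 [-0.269 -0.722  0.637]]
top plane [array([514.022, -16.75 , 185.75 ]), array([-0.013, -0.138,  0.99 ]), np.float64(2.533), np.int64(1790)]
collar y [-50.7 -17.4  -5.3]
bar rect xy ((514.51513671875, -18.05681610107422), (60.797935485839844, 63.897865295410156), 39.84227752685547)
pca xy [ 0.931167   -0.36459295]
button [509.5 -16.3 167.2] 801
```

View pics/w10.png

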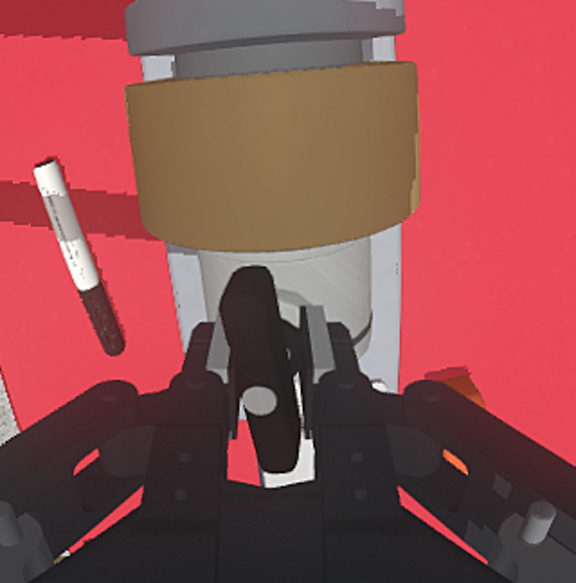

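Torque 1.3 Nm and the bar (crop 262,370) now slipping in the pads: at the stop. Release, back off, verify.

```bash
python3 -m pendant '[[0.33,0,0,0,0],[0.33,0,0,0,0],[0.33,0,0,0,0],[0.33,0,0,-5,0],[0.33,0,0,-30,0],[0.33,0,0,-40,0],[0.33,-30,0,-40,0],[0.33,-30,8,-35,-8],[0.33,0,0,0,-8],[0.33,0,0,0,-8]]'; python3 -m pendant '[[0.33,0,0,0,-8],[0.33,0,0,0,-8],[0.33,0,0,0,-8],[0.33,0,0,0,-8],[0.33,0,0,0,-8],[0.33,0,0,0,-8],[0.33,0,0,0,-8],[0.33,0,0,0,-8],[0.33,0,0,0,-7],[0.33,0,0,0,0]]'; python3 m.py w11
python3 - <<'E'
from h import *
for n in("w11",):
    P=np.load(f"pics/{n}.npy").reshape(-1,3);P=P[~np.isnan(P[:,0])]
    ax=518.3-.042*(P[:,1]+30)
    s=P[:,1]-.042*(P[:,0]-518)
    m=((P[:,0]-ax>-26)&(P[:,0]-ax<-14)|(P[:,0]-ax>12)&(P[:,0]-ax<24))&(P[:,2]>95)
    rad=np.hypot(P[:,0]-ax,P[:,2]-94)
    for lo in np.arange(-62,6,1.):
        k=m&(s>=lo)&(s<lo+1)
        if k.sum()>2 and (lo<-52 or lo>-12): print(int(lo),np.round(np.median(rad[k]),1),end="; ")
    print([np.round(x,3) for x in plane(P[(P[:,1]>-140)&(P[:,1]<-70)&(P[:,0]>508)&(P[:,0]<532)&(P[:,2]>100)&(P[:,2]<115)])])
optics.snapshot("side");
for q in("mug","small_box","marker","stapler","measure"):print(q,[np.round(x["at"]) for x in optics.search_frame("side",q)[:1]])
E
```

```text
time: 23.0
tool_pos: [451.0, -29.7, 290.5]
tcp_rot: [179.9, -0.2, 22.0]
ft_force: [-0.2, 0.2, -0.4]
finger_gap: 28.5
time: 24.0
tool_pos: [450.6, -29.5, 288.1]
tcp_rot: [180.0, -0.0, 92.8]
ft_force: [-0.1, -0.4, 0.1]
finger_gap: 28.1
bar 649 [[498.4 -52.9 142.3]
 [505.3 -27.7 163.1]
 [517.2  -3.7 168.3]]
[[-0.224  0.974  0.026]
 [-0.193 -0.018 -0.981]
 [ 0.955  0.225 -0.192]]
top plane [array([506.672, -26.979, 165.666]), array([-0.301, -0.051,  0.952]), np.float64(0.944), np.int64(325)]
collar y [-61.4 -29.2   1.3]
bar rect xy ((507.0353698730469, -28.583328247070312), (12.678877830505371, 52.525177001953125), 13.3355712890625)
pca xy [-0.22526374  0.97429782]
button [509.  -31.3 167.4] 73
-62 19.9; -61 20.1; -60 19.8; -59 19.9; -58 19.3; -56 31.3; -55 31.3; -54 31.4; -53 31.6; -11 32.3; -10 61.1; -9 32.7; -8 32.6; -7 32.0; -6 31.3; -5 32.2; -4 32.1; -3 31.8; -2 31.5; -1 31.4; 0 31.6; 1 36.3; 2 48.4; 3 50.5; 4 50.3; 5 49.6; [array([ 519.746, -104.621,  107.081]), array([-0.126, -0.006,  0.992]), np.float64(0.641), np.int64(1022)]
mug [array([607., 206.,  69.])]
small_box [array([ 528., -253.,   37.])]
marker [array([403., -60.,  13.])]
stapler [array([467., 166.,  32.])]
measure [array([ 617., -188.,   34.])]
```

View pics/w11.png

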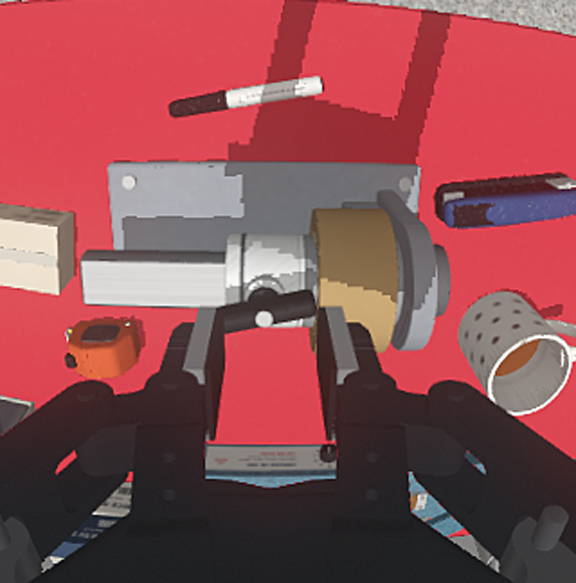

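The collar's left edge is back at −56 with no gap at the hub. The lean is 0.126 against the flat's 0.126, and the screw drop is 8.4 mm. Bystanders are unmoved, so I'm handing in.

```bash
python3 -c "
from bench import hand_in;print(hand_in())"
```

```text
the job is handed in; nothing more can be done
None
```

The collar is home against the hub, its screw faces the flat, and the clamp screw is tightened to its stop. I handed in at about 24 s on the robot clock, with the gripper open and clear.

- **What went wrong on the way:** my first tightening pulled the collar about 1.5 mm off the hub. I loosened the screw about 40°, pushed the collar back to the stop and retightened while holding about 11 N toward the hub.
- **Home:** in the last depth profile there is no gap at the hub, and the collar's left edge is back where it was when pressed home.
- **Facing the flat:** the screw leans 0.126 rad toward the robot, and so does the flat. The axis position behind that figure is only good to about 0.02 rad.
- **Tight:** the turning moment rose to 1.3 N m, with the bar slipping in the pads. The bar ended about 8.4 mm lower, against about 8 mm expected.
- **Disagreement:** the bar's measured direction suggests a turn of about 1.35 rad, rather than the nominal 1.2. One finger partly hid the bar in that view.
- **Bystanders:** the mug, carton, marker, stapler and tape measure were all found within 3 mm of where they started, which is inside the detector's error.

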